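# Draw back the lid of the cellar case and put the brass stopper away

## Robot

A 7-joint arm with a two-finger parallel gripper is mounted at the origin on the work surface. World frame = base frame: x ahead of the robot, y to its left, z up, the work surface at z = 0. Lengths are in m, angles in rad, forces in N, time in s.
With the tool pointing down it reaches from about 0.425 to 0.95 m from the base axis. Payload 4.7 kg.
Tool frame: the origin (TCP) lies at the very end of the fingers, on their centre line; the grasp point (between the pads) lies 19 mm behind it; z points along the fingers, y is the direction in which the jaws open and shut (so a half turn about z gives the same grasp; the last joint's range is limited). The gripper opens to 85 mm and grips with 20 to 120 N. Pads are 22 mm wide; open, the fingers measure 114 mm over their backs; the gripper's body (76 mm by 85 mm) begins 54 mm behind the grasp point. The pads swing forward as they close: fully open they stand 13 mm farther back than shut.
Start: joints at [-1.208, 0.469, -0.049, 1.532, 0.024, 1.141, -0.082], TCP at [0.258, 0.624, 0.231] pointing down, gripper open.
Joint ranges: [-2.59, 2.59], [-0.33, 1.99], [-1.39, 1.29], [0.1, 2.45], [-1.04, 4.18], [0.21, 1.99], [-2.66, 2.66]. Speed limits (rad/s): [2.57, 2.57, 3.14, 3.14, 3.14, 3.14, 3.14].

## Interface

Orientations are given as a rotation vector (axis times angle).
In Python, from rig import r, vision, workorder, look_for, tip_of gives the robot as it stands.
- The arm moves only by the tool carry_out, never from a script. Its argument "deltas" is a list of rows, each a list of 5 numbers: the finger opening in mm, from 0 to 85.4, then the shift along the tool's x, y, z in mm, then the turn about the tool's z in degrees. A call has 1 to 8 rows; each row shifts and turns the commanded pose from where the row before left it, along the tool's axes as they then stand; what a row does not reach is not made up. A row lasts 1/8 s, in which the tool goes at most 62.5 mm and 10.7 degrees, less where a joint would pass 70% of its speed; a pose out of reach is approached as far as the arm can. A call with a gripper value outside its range is refused whole. The fingers move at their own pace and stop on an object; "newtons" is the grip in N (left out, the last holds). Time passes only in rows, so rows that do not move let the fingers close. It gives the time, the measured TCP pose, the force and the opening at its end, in the units of the state.
- r.sense(): the state, without advancing time (a new reading comes with each control period).
- vision.snapshot(name): name is "scene" or "top" or "wrist"; returns a dict with "pixels" (420x560x3 uint8, blue, green, red), "fx", "fy", "cx", "cy" (pixels), "cam_to_world" (4x4, takes a point from camera to world coordinates). Camera axes: x right, y down, z forward; pixel columns grow to the right and rows downward; lengths in m; the calibration is good to about 2 mm. A picture is of the moment at which its call begins. There is no depth.
- workorder.hand_in(): hands the job in, once; it reports no verdict.
Trained networks look in a picture, given as the dict that the camera call returned (one of the last four; its "shot" number tells which), for a name from the list of things; names that differ only in an ending like _2 or _b are one class to them, and where a whole thing is asked for, a point or a joint stands for the part that bears it (a point fixed in the world has none). Each returns a list of dicts, best first, with "p" (0 to 1); they miss things now and then, are a little off and sometimes report something else, mostly with a low value. They report only what shows in the picture. A call takes as long as a camera call. They do not tell look-alikes from the thing itself.
- look_for(picture, name): "box" ([left, top, right, bottom] in pixels, round what is visible of it).
- tip_of(picture, name): "point" ([column, row] in pixels: a listed point, or the origin of a listed thing).
The state is a dict: "time_s": time; "q": joint angles; "joint_vel": joint speeds; "joint_torque": joint torques, N m; "tcp_pos": TCP position; "tool_rot": TCP orientation; "force": force on the tool from outside, world axes, zero at the start; "moment": the same for the moment, N m; "width": opening from 0.0 (shut) to 1.0 (fully open).
Only numpy, scipy, OpenCV 4.12 (cv2) and the standard library are available. Lean on these libraries where they do the work, as an engineer would, in place of code of your own. Each camera call takes 0.05 s, during which the arm holds its last target. There are 200 camera calls.

## Task

Open the wooden stopper case fully: press down lightly on top of its smooth flush lid and drag it back out of the end nearest the robot until it stops, without pressing hard enough to crack the thin board. Then pick up the brass bottle stopper and stand it gently upright, on its broad head, on the floor of the case in the part that has been uncovered. Leave the other things where they are.

Things in the scene. Friction and masses are not known exactly. Their poses are not given: they have to be found in the camera images.
- case: Pale wooden case with a dark brown lid, fixed to the table, 250 long (x) x 150 wide (y) x 89 mm high. Origin: centre of its underside; x runs along the case, away from the end where the lid comes out; z up. Side and far (+x) walls 8 mm thick, 89 mm high; near (-x) wall 62 mm; floor 10 mm thick. Lips on the side walls leave 126 mm between them. Case and lid must not be pressed with more than 22 N.
- lid_nominal (a point): Point fixed in the case (does not move with the lid): case's centre, 78 mm above its underside, the nominal height of the lid's top face. The real face has set up to 4 mm higher or lower, differently each time: find it by touch. The lid is a flat board 242 x 132 x 6 mm with no handle or free edge when closed; it gives 1 mm for each 6 N pressed on it.
- lid (a joint): How far the lid is drawn out along the case's -x, in m: 0 closed (covers case x = -125 to 117 mm), 0.110 at its stop, fully open (uncovers x = 7 to 117 mm). Starts at 0 to 6 mm. About 5 N moves it, pressed or not; it stays where it is left. A rubber fingertip (friction about 1, varies by 15 percent) pressing down with 10 N drags it; under about 7 N it may slip.
- bay (a point): Point fixed in the case on the upper face of its floor, in the middle of the part that the open lid uncovers: 62 mm along +x from the case's centre, 10 mm above its underside. Axes as the case.
- stopper_brass: Brass-coloured bottle stopper, 85 mm tall, 0.12 kg or so, standing upright on its flat round head: head 36 mm in diameter and 12 mm high, narrowing by 16 mm height to a straight round shank 20 mm in diameter that points up. Origin: centre of the head's flat underside; z along the shank.
- stopper_black: Black stopper of the same shape, origin as the brass one. Not to be moved.
- stopper_red: Red stopper of the same shape, origin as the brass one. Not to be moved.
- wine: Green wine bottle standing, 74 mm in diameter, 300 mm tall; origin centre of its underside. Not to be moved.
- glass: Stemmed tasting glass standing, 76 mm in diameter, 165 mm tall; origin centre of its underside. Not to be moved.
- corkscrew: Folded black corkscrew lying flat, 110 x 16 x 17 mm, long in its x; origin centre of its underside. Not to be moved.
- foil_cutter: Red round foil cutter, 52 mm in diameter, 18 mm high; origin centre of its underside. Not to be moved.
There are look-alikes about, which are no part of the job. Several things have the shape of the stopper_brass; the one meant has the colours described above.

How it is judged:
On the way:
1. the lid is drawn fully open (more than 100 of its 110 mm) while the stopper is still outside the case (value of joint lid above 0.1 m and horizontal distance between stopper_brass and bay above 0.1 m), for 0.2 s.
At the end, for the whole second after the job is handed in: The lid is fully open (drawn out more than 100 of its 110 mm) and the brass stopper stands at rest, upright within 0.15 rad on its head, on the floor of the uncovered part of the case (value of joint lid above 0.1 m and x of stopper_brass in the frame of case between 0.015 and 0.105 m and y of stopper_brass in the frame of case between -0.055 and 0.055 m and z of stopper_brass in the frame of case between 0.006 and 0.014 m and angle between stopper_brass's own z axis and vertical below 0.15 rad and linear speed of stopper_brass below 0.02 m/s); the robot touches nothing.
It fails at once if the case or its lid is pressed with more than 22 N (contact force between case and anything else above 22 N).
It fails at once if the brass stopper is dropped or knocked over: it moves faster than 0.5 m/s while no finger touches it (contact force between stopper_brass and the fingers below 0.05 N and linear speed of stopper_brass above 0.5 m/s).
It fails at once if another thing is moved by more than 15 mm (distance of any of stopper_black, stopper_red, wine, glass, corkscrew, foil_cutter from where it was at the start of the episode above 0.015 m).
It also fails if it takes over 72 s, if anything falls off the work surface, if the arm or the gripper's body presses on something with over 40 N, if the wrist force passes 120 N, or if a joint passes its speed limit or range.

## Working session

There is one attempt and no reset: what is moved stays moved. The work goes in short steps, Python scripts to look and compute and a tool call to move; the robot and the scene stay as the last step left them, time stands still between calls to the robot, and variables do not carry over. Pictures are saved under pics/ and viewed, about 8 in all and at most 12, crops included, and the job is handed in when it is done.

Besides the shell and the picture viewer there is one more tool, called in YAML: its name, and indented under it one key for each argument. carry_out: Moves the arm, as the interface text tells. Its arguments: {"type":"object","properties":{"deltas":{"type":"array"},"newtons":{"type":"number"}},"required":["deltas"]}

```bash
mkdir -p pics
cat > h.py <<'E'
import numpy as np, cv2
from rig import r, vision, workorder, look_for, tip_of
def ray(p,uv,z):
    T=np.array(p["cam_to_world"]); d=T[:3,:3]@np.array([(uv[0]-p["cx"])/p["fx"],(uv[1]-p["cy"])/p["fy"],1])
    o=T[:3,3]; return o+d*(z-o[2])/d[2]
def proj(p,X):
    T=np.linalg.inv(np.array(p["cam_to_world"])); c=T[:3,:3]@np.array(X)+T[:3,3]
    return np.array([p["fx"]*c[0]/c[2]+p["cx"],p["fy"]*c[1]/c[2]+p["cy"]])
E
python3 - <<'E'
from h import *
np.set_printoptions(precision=3,suppress=True)
s=r.sense(); print(s["tcp_pos"],s["tool_rot"],s["force"],s["width"],s["time_s"])
Z=dict(case=0,lid_nominal=.078,bay=.01)
for n in ["top","scene"]:
    p=vision.snapshot(n); cv2.imwrite(f"pics/{n}0.png",p["pixels"]); print(n,np.array(p["cam_to_world"])[:3,3])
    for k in ["case","lid_nominal","bay","stopper_brass","stopper_black","wine","glass","corkscrew","foil_cutter"]:
        for d in tip_of(p,k)[:4]:
            if d["p"]>.2: print(k,round(d["p"],2),np.round(d["point"]),ray(p,d["point"],Z.get(k,0)))
    for d in look_for(p,"case")[:1]: print("box",d)
E
```

```text
[0.258 0.623 0.23 ] [-0.611 -3.081  0.003] [ 0.174 -0.788 -0.5  ] 0.9961756203889787 0.0
top [ 0.396 -0.002  1.461]
case 0.83 [267. 219.] [0.561 0.021 0.   ]
lid_nominal 0.86 [269. 218.] [0.555 0.016 0.078]
stopper_brass 0.71 [408. 249.] [ 0.486 -0.363  0.   ]
stopper_brass 0.63 [408. 279.] [ 0.405 -0.362  0.   ]
stopper_brass 0.6 [399. 220.] [ 0.565 -0.339  0.   ]
stopper_brass 0.59 [378. 263.] [ 0.448 -0.282  0.   ]
wine 0.66 [142. 168.] [0.698 0.372 0.   ]
glass 0.75 [321. 145.] [ 0.772 -0.124  0.   ]
glass 0.26 [268. 218.] [0.565 0.018 0.   ]
corkscrew 0.85 [131. 276.] [0.401 0.385 0.   ]
foil_cutter 0.89 [138. 219.] [0.555 0.376 0.   ]
box {'box': [239.2, 166.8, 298.4, 268.9], 'p': 0.94}
scene [ 1.068 -0.384  0.805]
case 0.88 [283. 220.] [0.556 0.031 0.   ]
lid_nominal 0.71 [294. 324.] [ 0.816 -0.148  0.078]
lid_nominal 0.67 [283. 204.] [0.568 0.021 0.078]
stopper_brass 0.9 [124. 327.] [ 0.583 -0.402  0.   ]
stopper_brass 0.87 [149. 246.] [ 0.429 -0.27   0.   ]
stopper_brass 0.79 [150. 302.] [ 0.562 -0.334  0.   ]
stopper_brass 0.71 [123. 285.] [ 0.488 -0.363  0.   ]
stopper_black 0.81 [178. 237.] [ 0.445 -0.203  0.   ]
wine 0.78 [409. 197.] [0.697 0.346 0.   ]
wine 0.47 [378. 165.] [0.56  0.369 0.   ]
wine 0.27 [292. 323.] [ 0.787 -0.124  0.   ]
glass 0.79 [292. 325.] [ 0.789 -0.127  0.   ]
foil_cutter 0.66 [379. 163.] [ 0.557  0.379 -0.   ]
box {'box': [227.1, 157.8, 336.6, 268.2], 'p': 0.64}
```

```bash
python3 -c "
import cv2,numpy as np
a=cv2.imread('pics/top0.png');b=cv2.imread('pics/scene0.png')
cv2.imwrite('pics/a.png',cv2.resize(np.hstack([a,b]),(800,300),interpolation=cv2.INTER_AREA))"
```

```text
(no output)
```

View pics/top0.png

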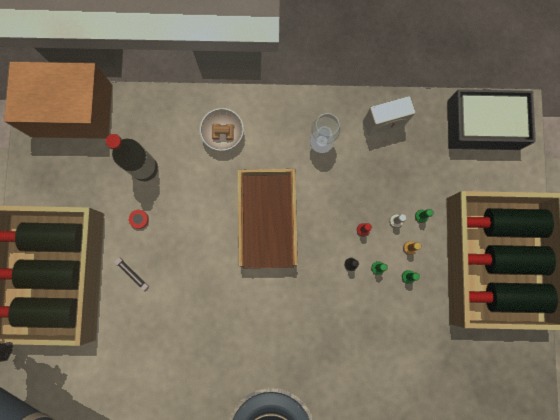

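View pics/scene0.png

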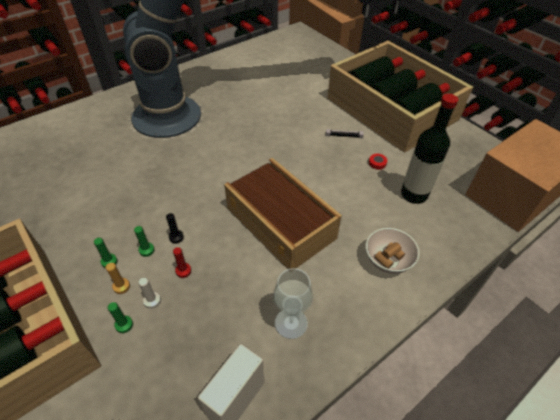

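Top view: brass-coloured stopper at about (411,247). The others are red (364,229), white (398,220), greens (424,215), (379,267) and (410,276), and black (351,264). Only the gold one fits "brass". In the scene view it is at (118,280). The case is at (268,218) in the top view. Next I refine the case pose and confirm with a crop.

Run:
```python
from h import *
from scipy.optimize import minimize
P={n:vision.snapshot(n) for n in ["top","scene"]}
seed={"top":(268,218),"scene":(283,205)}
M={}
for n,p in P.items():
    hsv=cv2.cvtColor(p["pixels"],cv2.COLOR_BGR2HSV)
    m=((hsv[...,1]>90)).astype(np.uint8)
    m=cv2.morphologyEx(m,cv2.MORPH_CLOSE,np.ones((3,3)))
    k,l=cv2.connectedComponents(m); M[n]=(l==l[seed[n][1],seed[n][0]]).astype(np.uint8); print(n,M[n].sum(),cv2.boundingRect(M[n]))
def hull(p,x):
    c,s=np.cos(x[2]),np.sin(x[2])
    pts=[proj(p,[x[0]+c*a-s*b,x[1]+s*a+c*b,z]) for a in(-.125,.125) for b in(-.075,.075) for z in ((0,.062) if a<0 else (0,.089))]
    c2=[proj(p,[x[0]+c*a-s*b,x[1]+s*a+c*b,.089]) for a in(-.125,) for b in(-.075,.075)]
    return cv2.convexHull(np.float32(pts+c2))
def cost(x,names):
    t=0
    for n in names:
        A=np.zeros((1680,2240),np.uint8); cv2.fillConvexPoly(A,np.round(hull(P[n],x)*4+1.5).astype(np.int32),255)
        A=cv2.resize(A,(560,420),interpolation=cv2.INTER_AREA)/255.
        t+=np.abs(A-M[n]).sum()/M[n].sum()
    return t
for names in (["top"],["scene"],["top","scene"]):
    b=minimize(cost,[.56,.02,0],args=(names,),method="Nelder-Mead",options=dict(initial_simplex=[[.56,.02,0],[.575,.02,.03],[.56,.035,-.03],[.55,.01,.06]],xatol=1e-4,fatol=1e-5))
    print(names,b.x.round(4),b.fun)
out=[]
for n,p in P.items():
    im=p["pixels"].copy(); h=hull(p,b.x)
    x0,y0=(330,180) if n=="top" else (70,210)
    im4=cv2.resize(im,None,fx=4,fy=4,interpolation=cv2.INTER_CUBIC)
    cv2.polylines(im4,[np.round(h*4).astype(np.int32)],True,(255,255,0),1)
    c=h.reshape(-1,2).mean(0).astype(int)
    out.append(np.hstack([im4[(c[1]-65)*4:(c[1]+65)*4,(c[0]-65)*4:(c[0]+65)*4],cv2.resize(im4[y0*4:(y0+130)*4,x0*4:(x0+130)*4],(520,520))]))
# brass: shank blob
for n,p in P.items():
    hsv=cv2.cvtColor(p["pixels"],cv2.COLOR_BGR2HSV); q=dict(top=(395,235,430,262),scene=(100,255,135,300))[n]
    w=cv2.inRange(hsv,(12,120,110),(32,255,255)); mm=np.zeros_like(w); mm[q[1]:q[3],q[0]:q[2]]=w[q[1]:q[3],q[0]:q[2]]
    ys,xs=np.nonzero(mm); print(n,len(xs),xs.min(),xs.max(),ys.min(),ys.max())
    for d in tip_of(p,"stopper_brass"):
        if np.hypot(d["point"][0]-(408 if n=="top" else 121),d["point"][1]-(249 if n=="top" else 286))<12: print(d,ray(p,d["point"],0).round(4),proj(p,[*ray(p,d["point"],0)[:2],.085]).round(1))
cv2.imwrite("pics/c.png",cv2.resize(np.vstack(out),(600,600),interpolation=cv2.INTER_AREA))
```

```text
top 5707 (238, 169, 60, 99)
scene 7436 (224, 158, 118, 110)
['top'] [0.557  0.0211 0.0355] 0.02309994262292266
['scene'] [0.5607 0.0205 0.0321] 0.03917191405879188
['top', 'scene'] [0.5577 0.021  0.0335] 0.06234852443172463
top 106 404 420 241 253
{'point': [407.6, 249.3], 'p': 0.52} [ 0.4859 -0.3622  0.    ] [415.8 247.4]
scene 198 106 129 263 292
{'point': [124.7, 286.6], 'p': 0.84} [ 0.4952 -0.3615  0.    ] [113.2 265.3]
```

View pics/c.png

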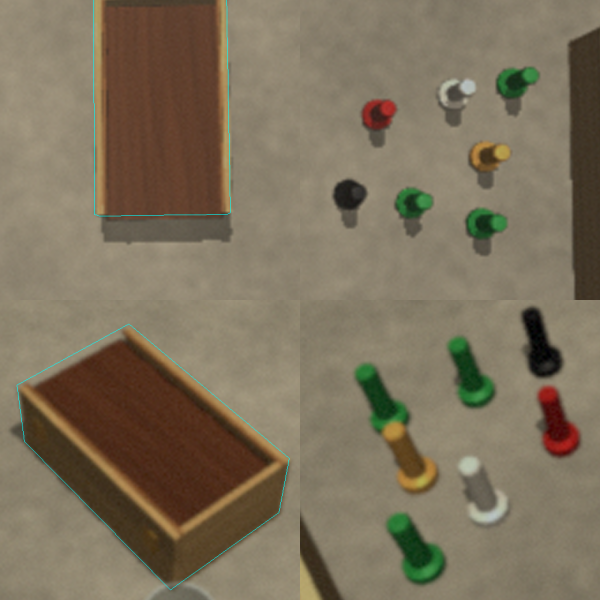

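The fit agrees in both views: case at (0.558, 0.021), yaw 0.034 rad. The crop confirms one gold/brass stopper, at (418,246) for its top, with green, white and red ones beside it. Now I move above the lid, fingers shut.

carry_out:
  deltas:
    - [0,-45,-36,0,0]
    - [0,-46,-36,0,0]
    - [0,-46,-36,0,0]
    - [0,-46,-36,0,0]
    - [0,-46,-36,0,0]
    - [0,-46,-36,0,0]
    - [0,-46,-36,0,0]
    - [0,-46,-36,0,0]
  newtons: 30

```text
time_s: 2.3
tcp_pos: [0.4878, 0.2159, 0.2317]
tool_rot: [0.611, 3.081, 0.001]
force: [0.8, 0.3, 0.1]
width: -0.003
```

carry_out:
  deltas:
    - [0,-44,-34,0,0]
    - [0,-44,-34,0,0]
    - [0,-44,-34,0,0]
    - [0,-44,-34,0,0]
    - [0,0,0,20,-8]
    - [0,0,0,20,-8]
    - [0,0,0,20,-8]
    - [0,0,0,0,0]

```text
time_s: 3.3
tcp_pos: [0.5966, 0.0246, 0.1699]
tool_rot: [0.04, -3.138, -0.0]
force: [0.5, -0.8, 0.4]
width: -0.008
```

carry_out:
  deltas:
    - [0,0,0,20,-0.5]
    - [0,0,0,20,0]
    - [0,0,0,20,0]
    - [0,0,0,15,0]
    - [0,0,0,6,0]
    - [0,0,0,3,0]
    - [0,0,0,0,0]
    - [0,0,0,0,0]

```text
time_s: 4.3
tcp_pos: [0.5981, 0.0247, 0.0879]
tool_rot: [-0.056, 3.14, 0.0]
force: [-0.5, 0.2, -0.0]
width: 0.0
```

carry_out:
  deltas:
    - [0,0,0,1,0]
    - [0,0,0,1,0]
    - [0,0,0,1,0]
    - [0,0,0,0,0]

```text
time_s: 4.8
tcp_pos: [0.5976, 0.0247, 0.0842]
tool_rot: [0.056, -3.141, -0.0]
force: [0.7, 0.4, 1.1]
width: 0.0
```

carry_out:
  deltas:
    - [0,0,0,1,0]
    - [0,0,0,1,0]
    - [0,0,0,0,0]

```text
time_s: 5.18
tcp_pos: [0.5976, 0.0247, 0.0822]
tool_rot: [0.056, -3.141, -0.0]
force: [-0.2, 0.1, -0.3]
width: -0.004
```

carry_out:
  deltas:
    - [0,0,0,1,0]
    - [0,0,0,1,0]
    - [0,0,0,0,0]

```text
time_s: 5.55
tcp_pos: [0.5976, 0.0246, 0.0801]
tool_rot: [0.056, -3.141, -0.0]
force: [-1.3, -0.5, 0.7]
width: 0.002
```

carry_out:
  deltas:
    - [0,0,0,1,0]
    - [0,0,0,0,0]

```text
time_s: 5.8
tcp_pos: [0.5976, 0.0247, 0.0792]
tool_rot: [0.056, -3.141, -0.0]
force: [-0.9, -0.2, 0.3]
width: -0.002
```

carry_out:
  deltas:
    - [0,0,0,1,0]
    - [0,0,0,0,0]

```text
time_s: 6.05
tcp_pos: [0.5976, 0.0247, 0.0782]
tool_rot: [0.056, -3.141, -0.0]
force: [-0.8, 0.1, -0.1]
width: 0.0
```

carry_out:
  deltas:
    - [0,0,0,1,0]
    - [0,0,0,0,0]

```text
time_s: 6.3
tcp_pos: [0.5976, 0.0247, 0.0772]
tool_rot: [0.056, -3.141, -0.0]
force: [0.5, 0.1, 0.2]
width: 0.003
```

carry_out:
  deltas:
    - [0,0,0,1,0]
    - [0,0,0,0,0]

```text
time_s: 6.55
tcp_pos: [0.5976, 0.0247, 0.0762]
tool_rot: [0.056, -3.141, -0.0]
force: [-0.3, -0.6, 0.1]
width: 0.0
```

carry_out:
  deltas:
    - [0,0,0,1,0]
    - [0,0,0,0,0]

```text
time_s: 6.8
tcp_pos: [0.5976, 0.0247, 0.0752]
tool_rot: [0.056, -3.141, -0.0]
force: [-0.3, -0.1, 0.4]
width: 0.0
```

carry_out:
  deltas:
    - [0,0,0,1,0]
    - [0,0,0,0,0]

```text
time_s: 7.05
tcp_pos: [0.5976, 0.0247, 0.0742]
tool_rot: [0.056, -3.141, -0.0]
force: [0.4, 0.0, -0.4]
width: -0.001
```

carry_out:
  deltas:
    - [0,0,0,0.5,0]
    - [0,0,0,0,0]

```text
time_s: 7.3
tcp_pos: [0.5976, 0.0247, 0.0737]
tool_rot: [0.056, -3.141, -0.0]
force: [0.3, -0.4, 0.9]
width: 0.001
```

carry_out:
  deltas:
    - [0,0,0,0.5,0]
    - [0,0,0,0,0]

```text
time_s: 7.55
tcp_pos: [0.5977, 0.0247, 0.0733]
tool_rot: [-0.056, 3.141, 0.0]
force: [0.1, -0.8, 0.8]
width: 0.004
```

carry_out:
  deltas:
    - [0,0,0,0.5,0]
    - [0,0,0,0,0]

```text
time_s: 7.8
tcp_pos: [0.5977, 0.0247, 0.0728]
tool_rot: [-0.056, 3.141, 0.0]
force: [-0.1, 0.5, 0.3]
width: -0.002
```

carry_out:
  deltas:
    - [0,0,0,0.6,0]
    - [0,0,0,0,0]

```text
time_s: 8.05
tcp_pos: [0.5977, 0.0247, 0.0724]
tool_rot: [-0.056, 3.141, 0.0]
force: [-0.8, 0.5, 2.5]
width: 0.001
```

carry_out:
  deltas:
    - [0,0,0,0.6,0]
    - [0,0,0,0,0]

```text
time_s: 8.3
tcp_pos: [0.5978, 0.0247, 0.0719]
tool_rot: [-0.056, 3.141, 0.0]
force: [-2.3, -0.4, 4.8]
width: -0.001
```

Run:
```python
from h import *
a=vision.snapshot("scene");b=vision.snapshot("wrist");s=r.sense();print(s["force"],s["tcp_pos"],s["joint_torque"])
A=cv2.resize(a["pixels"][130:290,190:350],(420,420),interpolation=cv2.INTER_CUBIC)
cv2.imwrite("pics/d.png",cv2.resize(np.hstack([A,b["pixels"][:, 70:490]]),(800,400)))
```

```text
[-1.25070252 -0.12726717  4.8337685 ] [0.59777445 0.02468439 0.07189989] [ 4.09083368e-03 -4.49559867e+01  1.99188195e+00 -1.71736032e+01
  5.80941021e-03 -4.31821961e-01  8.85036548e-05]
```

View pics/d.png

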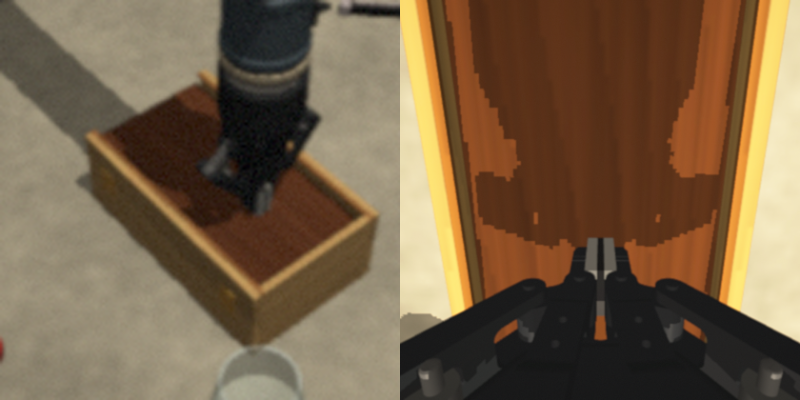

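Contact began at about z 0.0726, and the picture shows the tip centred on the lid. I add force up to about 11 N, then drag.

carry_out:
  deltas:
    - [0,0,0,0.8,0]
    - [0,0,0,0.5,0]
    - [0,0,0,0,0]

```text
time_s: 8.78
tcp_pos: [0.5978, 0.0247, 0.0711]
tool_rot: [-0.056, 3.141, 0.0]
force: [-3.1, 0.8, 9.2]
width: 0.003
```

carry_out:
  deltas:
    - [0,1,0,0,0]
    - [0,2,0,0,0]
    - [0,3,0,0,0]
    - [0,3,0,0,0]

```text
time_s: 9.28
tcp_pos: [0.5938, 0.0245, 0.0728]
tool_rot: [-0.056, 3.129, 0.001]
force: [5.5, -0.4, 6.9]
width: 0.0
```

carry_out:
  deltas:
    - [0,2,0,0.8,0]
    - [0,3,0,0,0]
    - [0,3,0,0,0]

```text
time_s: 9.65
tcp_pos: [0.5861, 0.0243, 0.0722]
tool_rot: [-0.056, 3.129, 0.001]
force: [5.0, -0.2, 9.6]
width: 0.002
```

carry_out:
  deltas:
    - [0,4,0,0.2,0]
    - [0,4,0,0,0]
    - [0,4,0,0,0]
    - [0,4,0,0,0]
    - [0,4,0,0,0]

```text
time_s: 10.28
tcp_pos: [0.5661, 0.0235, 0.0719]
tool_rot: [-0.056, 3.129, 0.001]
force: [6.2, -0.2, 9.6]
width: 0.003
```

carry_out:
  deltas:
    - [0,4,0,0,0]
    - [0,4,0,0,0]
    - [0,4,0,0,0]
    - [0,4,0,0,0]
    - [0,4,0,0,0]

```text
time_s: 10.9
tcp_pos: [0.5462, 0.0228, 0.0718]
tool_rot: [-0.056, 3.129, 0.001]
force: [5.7, -0.3, 8.8]
width: -0.006
```

carry_out:
  deltas:
    - [0,4,0,0.2,0]
    - [0,4,0,0.1,0]
    - [0,4,0,0,0]
    - [0,4,0,0,0]
    - [0,4,0,0,0]
    - [0,4,0,0,0]

```text
time_s: 11.65
tcp_pos: [0.5223, 0.0219, 0.0715]
tool_rot: [-0.056, 3.129, 0.001]
force: [5.3, -0.1, 9.8]
width: -0.002
```

carry_out:
  deltas:
    - [0,4,0,0.2,0]
    - [0,4,0,0,0]
    - [0,4,0,0,0]
    - [0,4,0,0,0]
    - [0,4,0,0,0]

```text
time_s: 12.28
tcp_pos: [0.5024, 0.0211, 0.0712]
tool_rot: [-0.056, 3.129, 0.001]
force: [5.8, -0.3, 10.1]
width: 0.002
```

carry_out:
  deltas:
    - [0,3,0,0,0]
    - [0,3,0,0,0]
    - [0,3,0,0,0]

```text
time_s: 12.65
tcp_pos: [0.4934, 0.0208, 0.0712]
tool_rot: [-0.055, 3.129, 0.001]
force: [6.1, -1.1, 8.8]
width: 0.0
```

carry_out:
  deltas:
    - [0,3,0,0,0]
    - [0,3,0,0,0]

```text
time_s: 12.9
tcp_pos: [0.4889, 0.0209, 0.0716]
tool_rot: [-0.056, 3.125, 0.002]
force: [7.3, -0.2, 9.8]
width: 0.001
```

carry_out:
  deltas:
    - [0,3,0,0,0]

```text
time_s: 13.02
tcp_pos: [0.486, 0.0209, 0.0716]
tool_rot: [-0.056, 3.125, 0.002]
force: [7.8, 0.2, 9.9]
width: -0.002
```

carry_out:
  deltas:
    - [0,0,0,-5,0]
    - [0,0,0,-20,0]
    - [0,0,0,-45,0]
    - [30,0,-40,-50,0]
    - [50,0,-50,-30,0]
    - [50,0,-50,0,0]
    - [50,0,-50,0,0]
    - [50,0,-50,0,0]

```text
time_s: 14.02
tcp_pos: [0.4872, -0.2199, 0.2173]
tool_rot: [-0.057, 3.141, 0.0]
force: [1.0, -0.6, -0.4]
width: 0.586
```

Run:
```python
from h import *
np.set_printoptions(precision=4,suppress=True)
s=r.sense();print(s["tcp_pos"],s["tool_rot"],s["width"])
t=vision.snapshot("top");a=vision.snapshot("scene");w=vision.snapshot("wrist")
for p,n in((t,"top"),(a,"scene"),(w,"wrist")):
    for d in tip_of(p,"stopper_brass"): print(n,round(d["p"],2),np.round(d["point"]),ray(p,d["point"],0))
    for d in tip_of(p,"bay")[:1]: print("bay",n,d,ray(p,d["point"],.01))
# lid far edge expected, lid z .0726-.. top view
c=np.array([.558,.021]);u=np.array([np.cos(.034),np.sin(.034)])
for x in(-.235,-.125,.007,.117): print(x,proj(t,[*(c+u*x),.0726]))
A=cv2.resize(t["pixels"][150:320,210:440],(690,510),interpolation=cv2.INTER_CUBIC)[:, :400]
cv2.imwrite("pics/e.png",np.hstack([cv2.resize(A,(313,400)),cv2.resize(w["pixels"],(480,360))[:400]]) if 0 else np.hstack([cv2.resize(A,(300,380)),cv2.resize(w["pixels"],(490,380))]))
```

```text
[ 0.4872 -0.2199  0.2173] [-0.0567  3.1407  0.0001] 0.5857653440743288
top 0.6 [408. 279.] [ 0.4059 -0.3632  0.    ]
top 0.39 [420. 216.] [ 0.5788 -0.3962  0.    ]
bay top {'point': [265.5, 195.3], 'p': 0.76} [0.6253 0.027  0.01  ]
scene 0.89 [124. 326.] [ 0.5812 -0.402   0.    ]
scene 0.72 [111. 263.] [ 0.4188 -0.3605  0.    ]
scene 0.69 [124. 286.] [ 0.4938 -0.363   0.    ]
scene 0.62 [147. 250.] [ 0.4363 -0.2798  0.    ]
scene 0.58 [151. 300.] [ 0.5602 -0.3304  0.    ]
scene 0.52 [300. 233.] [0.6137 0.0387 0.    ]
bay scene {'point': [300.5, 234.7], 'p': 0.55} [0.6245 0.0313 0.01  ]
wrist 0.93 [165. 116.] [ 0.4099 -0.3609  0.    ]
wrist 0.91 [163. 187.] [ 0.4931 -0.3703  0.    ]
wrist 0.71 [235. 140.] [ 0.4352 -0.2809  0.    ]
wrist 0.65 [200. 240.] [ 0.5619 -0.3285  0.    ]
wrist 0.64 [144. 251.] [ 0.5792 -0.4022  0.    ]
bay wrist {'point': [470.0, 292.8], 'p': 0.64} [0.6228 0.0268 0.01  ]
-0.235 [267.9824 308.8641]
-0.125 [267.4401 265.3587]
0.007 [266.8051 214.4157]
0.117 [266.2886 172.9794]
```

View pics/e.png

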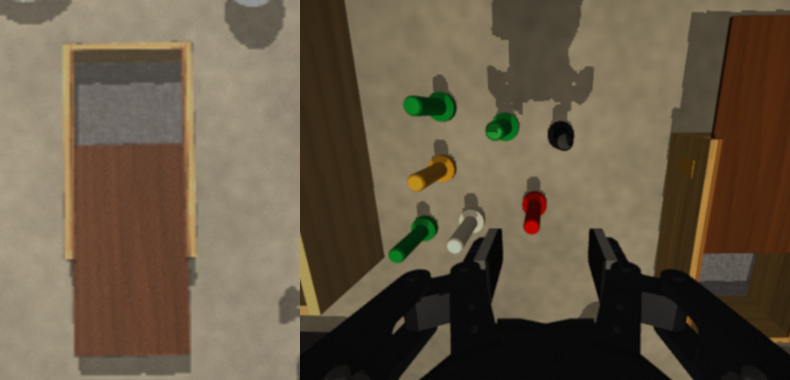

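The lid's far edge is at row 214 in the top view and its near edge at 309, both as predicted for fully open. The wrist view shows the brass stopper with its head at about (160,186). I move above it.

carry_out:
  deltas:
    - [50,0,-36,0,0]
    - [50,0,-36,0,0]
    - [50,0,-36,0,0]
    - [50,0,-36,0,0]
    - [50,0,0,20,0]
    - [50,0,0,20,0]
    - [50,0,0,0,0]

```text
time_s: 15.35
tcp_pos: [0.492, -0.3608, 0.176]
tool_rot: [0.058, -3.138, -0.004]
force: [-0.4, -0.0, 0.3]
width: 0.589
```

Run:
```python
from h import *
np.set_printoptions(precision=4,suppress=True)
s=r.sense();print(s["tcp_pos"],s["tool_rot"],s["width"])
w=vision.snapshot("wrist")
for d in tip_of(w,"stopper_brass"): print(round(d["p"],2),np.round(d["point"]),ray(w,d["point"],0))
hsv=cv2.cvtColor(w["pixels"],cv2.COLOR_BGR2HSV); m=cv2.inRange(hsv,(12,130,120),(30,255,255))
k,l,st,ce=cv2.connectedComponentsWithStats(m)
for i in range(1,k):
    if st[i,4]>80: print(st[i],ce[i])
print("head est",proj(w,[.489,-.366,0]),proj(w,[.489,-.366,.085]))
t=[((418,246),"top"),((111.2,266.3),"scene")]
for uv,n in t: print(n,ray(vision.snapshot(n),uv,.085))
cv2.imwrite("pics/f.png",w["pixels"])
```

```text
[ 0.492  -0.3608  0.176 ] [ 0.0585 -3.1382 -0.0036] 0.589224123021859
0.93 [242. 263.] [ 0.5785 -0.4032  0.    ]
0.85 [360. 140.] [ 0.4337 -0.2813  0.    ]
0.74 [276. 192.] [ 0.492  -0.3658  0.    ]
0.74 [282. 116.] [ 0.4126 -0.3623  0.    ]
0.6 [302. 254.] [ 0.5649 -0.3338  0.    ]
[  37    0   85  297 6767] [ 92.9031 116.6879]
[257 178  23  26 202] [264.1683 187.8267]
[281 180  10  26 160] [285.85   191.6875]
[ 65 196   8  39  82] [ 68.2317 214.5   ]
[261 202  23  22 301] [271.4219 211.5814]
[ 45 211  12  21 127] [ 50.315  221.7165]
[  0 215  13  16 174] [  5.0287 223.0632]
[ 20 215  17  17 221] [ 27.9638 223.2896]
[  0 367  31  12 294] [ 12.9048 371.7177]
head est [276.0629 189.256 ] [274.7999 211.3144]
top [ 0.4896 -0.368   0.085 ]
scene [ 0.4951 -0.3657  0.085 ]
```

View pics/f.png

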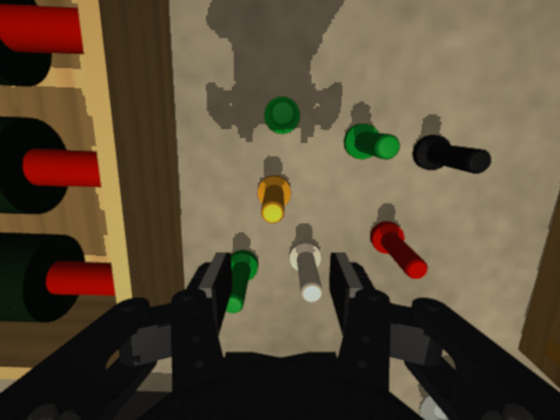

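The brass stopper's shank top shows at (272,213) and its head at (273,192), which gives (0.491, -0.3675). The fingers clear the white and green stoppers. I descend and grip.

carry_out:
  deltas:
    - [50,1,-7,0,0]
    - [50,0,0,25,0]
    - [50,0,0,30,0]
    - [50,0,0,30,0]
    - [50,0,0,25,0]
    - [50,0,0,15,0]
    - [50,0,0,8,0]
    - [50,0,0,0,0]

```text
time_s: 16.55
tcp_pos: [0.4918, -0.3697, 0.0447]
tool_rot: [-0.056, 3.141, -0.0]
force: [-0.7, -0.2, 0.9]
width: 0.583
```

carry_out:
  deltas:
    - [26,0,0,0,0]
    - [26,0,0,0,0]
    - [26,0,0,0,0]
    - [15,0,0,0,0]
    - [10,0,0,0,0]
    - [10,0,0,0,0]
    - [10,0,0,0,0]
  newtons: 25

```text
time_s: 17.42
tcp_pos: [0.4919, -0.3694, 0.0448]
tool_rot: [-0.056, 3.141, 0.0]
force: [-0.4, 0.8, 4.0]
width: 0.227
```

carry_out:
  deltas:
    - [10,0,0,-3,0]
    - [10,0,0,-10,0]
    - [10,0,0,-25,0]
    - [10,0,0,-35,0]
    - [10,0,0,-35,0]
    - [10,0,0,-25,0]
    - [10,0,0,-10,0]
    - [10,0,0,0,0]
  newtons: 40

```text
time_s: 18.42
tcp_pos: [0.4917, -0.3695, 0.1878]
tool_rot: [-0.056, 3.141, -0.0]
force: [-0.2, -0.3, -0.7]
width: 0.222
```

carry_out:
  deltas:
    - [10,-6,15,0,0]
    - [10,-15,40,0,0]
    - [10,-18,50,0,0]
    - [10,-18,50,0,0]
    - [10,-18,50,0,0]
    - [10,-18,50,0,0]
    - [10,-18,50,0,0]
    - [10,-14,40,0,0]

```text
time_s: 19.42
tcp_pos: [0.6038, -0.0158, 0.1861]
tool_rot: [0.062, -3.138, -0.002]
force: [0.1, 0.4, -1.6]
width: 0.22
```

carry_out:
  deltas:
    - [10,-10,25,0,0]
    - [10,-7,17,0,0]
    - [10,0,0,0,0]
    - [10,0,0,0,0]

```text
time_s: 19.92
tcp_pos: [0.6192, 0.0208, 0.1873]
tool_rot: [0.053, -3.14, 0.002]
force: [-0.2, -1.1, -1.6]
width: 0.223
```

Run:
```python
from h import *
s=r.sense();print(s["tcp_pos"],s["tool_rot"],s["width"])
a=vision.snapshot("scene");w=vision.snapshot("wrist")
A=cv2.resize(a["pixels"][90:290,180:380],(400,400),interpolation=cv2.INTER_CUBIC)
cv2.imwrite("pics/g.png",np.hstack([A,cv2.resize(w["pixels"],(400,400))]))
```

```text
[0.61922647 0.02076317 0.18726701] [ 5.31718120e-02 -3.14015591e+00  1.60174982e-03] 0.22294995374739612
```

View pics/g.png

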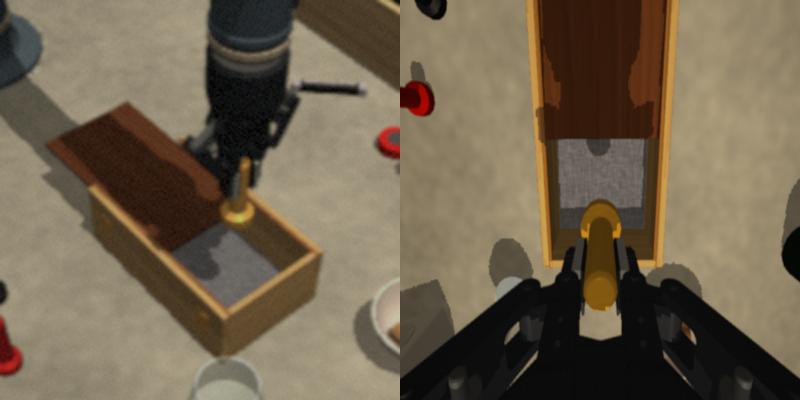

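The stopper hangs upright over the uncovered bay (scene crop about (238,210)), clear of the lid and walls. I lower it.

carry_out:
  deltas:
    - [10,0,0,15,0]
    - [10,0,0,25,0]
    - [10,0,0,25,0]
    - [10,0,0,25,0]
    - [10,0,0,18,0]
    - [10,0,0,10,0]
    - [10,0,0,4,0]
    - [10,0,0,0,0]

```text
time_s: 21.02
tcp_pos: [0.6201, 0.0224, 0.0659]
tool_rot: [-0.056, 3.14, 0.0]
force: [0.1, 0.6, -0.7]
width: 0.224
```

carry_out:
  deltas:
    - [10,0,0,2,0]
    - [10,0,0,2,0]
    - [10,0,0,2,0]
    - [10,0,0,0,0]

```text
time_s: 21.52
tcp_pos: [0.6196, 0.0224, 0.0595]
tool_rot: [0.056, -3.141, -0.0]
force: [-0.5, 0.2, -0.8]
width: 0.223
```

carry_out:
  deltas:
    - [10,0,0,1,0]
    - [10,0,0,1,0]
    - [10,0,0,1,0]
    - [10,0,0,0,0]

```text
time_s: 22.02
tcp_pos: [0.6197, 0.0224, 0.0565]
tool_rot: [0.056, -3.141, -0.0]
force: [0.3, 0.1, -1.6]
width: 0.223
```

carry_out:
  deltas:
    - [10,0,0,0.7,0]
    - [10,0,0,0,0]

```text
time_s: 22.28
tcp_pos: [0.6198, 0.0225, 0.0559]
tool_rot: [0.056, -3.141, -0.0]
force: [-0.3, 0.2, -1.3]
width: 0.218
```

carry_out:
  deltas:
    - [10,0,0,0.5,0]
    - [10,0,0,0,0]

```text
time_s: 22.52
tcp_pos: [0.6197, 0.0224, 0.0554]
tool_rot: [0.056, -3.141, -0.0]
force: [-1.0, -0.6, -1.5]
width: 0.223
```

carry_out:
  deltas:
    - [10,0,0,0.5,0]
    - [10,0,0,0,0]

```text
time_s: 22.78
tcp_pos: [0.6198, 0.0224, 0.0549]
tool_rot: [-0.056, 3.141, 0.0]
force: [-0.5, 0.3, -0.6]
width: 0.221
```

carry_out:
  deltas:
    - [10,0,0,0.4,0]
    - [10,0,0,0,0]

```text
time_s: 23.02
tcp_pos: [0.6199, 0.0225, 0.0549]
tool_rot: [-0.056, 3.141, 0.0]
force: [-1.0, -0.1, 2.8]
width: 0.22
```

Touchdown: 2.8 N at the expected height. I release slowly and retreat straight up.

carry_out:
  deltas:
    - [19,0,0,0,0]
    - [22,0,0,0,0]
    - [25,0,0,0,0]
    - [32,0,0,0,0]
    - [42,0,0,0,0]
    - [50,0,0,0,0]
    - [50,0,0,0,0]
  newtons: 20

```text
time_s: 23.9
tcp_pos: [0.6198, 0.0224, 0.0545]
tool_rot: [0.056, -3.141, -0.0]
force: [-0.1, -0.2, -0.1]
width: 0.586
```

carry_out:
  deltas:
    - [50,0,0,-5,0]
    - [50,0,0,-20,0]
    - [50,0,0,-35,0]
    - [50,0,0,-45,0]
    - [50,0,0,-45,0]
    - [50,0,0,-20,0]
    - [50,0,0,0,0]

```text
time_s: 24.78
tcp_pos: [0.621, 0.0223, 0.2278]
tool_rot: [-0.056, 3.135, 0.001]
force: [-0.2, -0.2, 0.2]
width: 0.584
```

Run:
```python
from h import *
s=r.sense();print(s["tcp_pos"],s["width"],s["force"],s["time_s"])
a=vision.snapshot("scene");w=vision.snapshot("wrist");t=vision.snapshot("top")
for p,n in((w,"wrist"),(a,"scene")):
    for d in tip_of(p,"stopper_brass")[:6]: print(n,round(d["p"],2),ray(p,d["point"],.01).round(3))
for k in["wine","glass","foil_cutter","corkscrew"]:
    for d in tip_of(t,k)[:1]: print(k,ray(t,d["point"],0).round(3))
A=cv2.resize(a["pixels"][90:290,180:380],(400,400),interpolation=cv2.INTER_CUBIC)
cv2.imwrite("pics/i.png",np.hstack([A,cv2.resize(w["pixels"],(400,400))]))
```

```text
[0.62103968 0.02231484 0.22783878] 0.5840602915938214 [-0.20639743 -0.24165337  0.23900524] 24.775
wrist 0.72 [0.619 0.025 0.01 ]
scene 0.84 [ 0.426 -0.361  0.01 ]
scene 0.83 [0.623 0.028 0.01 ]
scene 0.68 [0.562 0.356 0.01 ]
scene 0.67 [ 0.588 -0.399  0.01 ]
scene 0.66 [ 0.571 -0.335  0.01 ]
scene 0.55 [ 0.446 -0.274  0.01 ]
wine [0.699 0.367 0.   ]
glass [ 0.785 -0.127  0.   ]
foil_cutter [0.55  0.374 0.   ]
corkscrew [0.394 0.384 0.   ]
```

View pics/i.png

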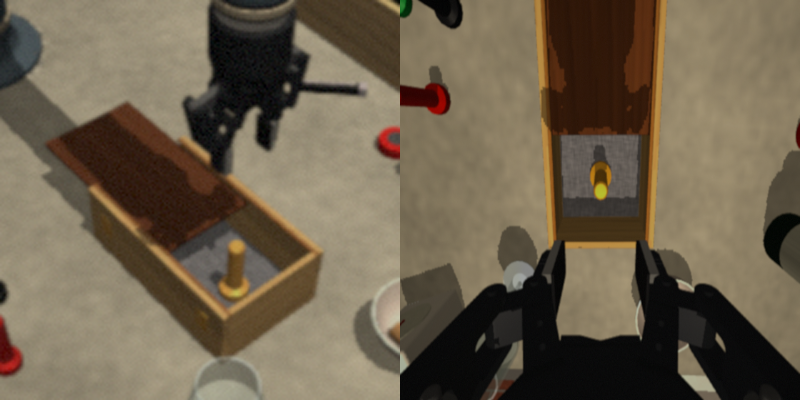

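The stopper stands upright in the bay, at scene crop (234,270), with the lid open and the gripper clear.

```bash
python3 -c "
from rig import workorder; print(workorder.hand_in())"
```

```text
the job is handed in; nothing more can be done
None
```

I opened the case fully, stood the brass stopper upright on its head in the uncovered part, and handed the job in at about 25 s. The hand-in gives no verdict.

- **Lid:** I pressed with about 9–10 N and dragged it to its stop. Before I picked up the stopper, both lid edges in the top view matched the predicted fully open position. The measured forces stayed below about 13 N, against the 22 N limit. By touch, the lid surface came out at about 72.6 mm. That is 5.4 mm below nominal, where up to 4 mm was stated; I put the difference down to calibration error and arm flex.
- **Stopper:** I set it down gently, with about 3 N at contact. The last pictures put it at about (0.62, 0.025), close to the centre of the bay, and it looks upright.
- **Gripper:** it is clear of everything, about 0.23 m above the table.
- **Other things:** the wine bottle, foil cutter and corkscrew were found within about 8 mm of where they started, and the glass within about 13 mm. The glass reading is close to the 15 mm limit, but the arm never went near it and the detection is noisy. I checked the black and red stoppers only by eye, and they looked in place.

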